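# Seat a photometer filter cell over its hidden pins and hold it home

### The job

Pick up the blue-banded filter cell with the green glass from the steel tray and set it over the steel spigot on top of the photometer. Turn the cell by its knurled band until the keyways hidden inside drop over the spigot's pins, then push it down fully home against the spring and finish while still holding it there, pushed flush. Handle it gently throughout: a light grip (under 50 N on each side), press and turn lightly (some 10 N is plenty) without forcing it on the port, and do not upset the other cell, the tube rack or the bottle.

Things in the scene. Friction and masses are not known exactly. Their poses are not given: they have to be found in the camera images.
- cell_center (a point): Centre, half-way up, of the filter cell to fit: round, upright, 44 mm tall, z up along its axis, 0.13 to 0.21 kg. Its top 20 mm are a solid blue knurled band, diameter 52 mm, with green glass on top: grip this from above, fingertips 10 mm or more above the underside. Below is an aluminium skirt, diameter 50 mm. It starts in either of two places in the tray, 120 mm from the spare cell.
- cell_base (a point): Centre of the same cell's underside, 22 mm below cell_center, z up. The skirt is open here: a bore of diameter 31 mm, 25 mm deep, with three equal straight keyways, 9 mm wide, 120 degrees apart, over the bore's full depth. They are hidden from outside, unmarked, and their angle is not told.
- port (a point): Seat of the port: point on the spigot's axis on the flat top of a dark steel boss (diameter 68 mm), 95 mm above the work surface, z up. Home is cell_base at this point: a hard stop. The fixed steel spigot rises from it, diameter 28 mm, 22.5 mm tall, its top 3 mm tapering to diameter 22 mm.
- pin_tops (a point): Point on the spigot's axis 17 mm above the seat, level with the tops of its three round pins (diameter 5 mm, 120 degrees apart, reaching 18 mm from the axis; angle differs each time, not told). Off the keyways the cell's underside stops here. Keyways pass the pins within about 0.13 rad either side, so some angle in any 2.1 rad of turning drops; the cell then sinks to the spring ring.
- spring_ring (a joint): Travel in m of the brass spring ring (diameter 38 mm) round the spigot's foot: 0 = up, its top 5 mm above the seat; 0.005 = pushed flush with the seat by the cell, which is then fully home. It pushes up with about 4 N at 0 and 6.5 N at 0.005, and lifts the cell again if it is let go.
- photometer: Fixed cream instrument box, 270 x 310 mm, deck 80 mm above the work surface, origin at the centre of its underside, z up. The port's boss stands at the middle of the deck, 15 mm tall; nothing else on the deck is over 10 mm tall.
- tray: Fixed stainless tray, 130 (x) x 250 (y) mm, rim 9 mm high, origin at the centre of its underside. Its floor, on which both cells stand, is 3 mm above the work surface.
- spare_center (a point): Centre of the spare filter cell: same outer size, black band, amber glass, standing in the same tray. Leave it alone.
- tube_rack: White rack of purple-capped blood tubes, 54 x 134 mm, 76 mm tall, origin at the centre of its underside, long side along its y. Leave it alone.
- reagent: Small green reagent bottle with a red cap, diameter 52 mm, 100 mm tall, origin at the centre of its underside. Leave it alone.

How it is judged:
By the outcome, as a careful person would: the job done as asked, in the order asked, and still so for the second after the job is handed in, while the arm keeps its last pose, push and grip.
It also fails if it takes over 56 s, if anything falls off the work surface, if the arm or the gripper's body presses on something with over 40 N, if the wrist force passes 120 N, or if a joint passes its speed limit or range.

### The arm

A 6-joint arm with a two-finger parallel gripper is mounted at the origin on the work surface. World frame = base frame: x ahead of the robot, y to its left, z up, the work surface at z = 0. Lengths are in m, angles in rad, forces in N, time in s.
With the tool pointing down it reaches from about 0.325 to 0.9 m from the base axis. Payload 3.5 kg.
Tool frame: the origin (TCP) lies between the finger pads; the fingertips stand r.tips_ahead ahead of it and the grasp point (between the pads) lies 6 mm ahead of it (r.tips_ahead is the distance from the TCP to the fingertips, in m); z points along the fingers, y is the direction in which the jaws open and shut (so a half turn about z gives the same grasp; the last joint's range is limited). The gripper opens to 85 mm and grips with 20 to 120 N. Pads are 22 mm wide; open, the fingers measure 114 mm over their backs; the gripper's body (76 mm by 85 mm) begins 54 mm behind the grasp point. The pads swing forward as they close: fully open they stand 13 mm farther back than shut.
Start: joints at [-1.284, 0.276, -0.026, 1.268, 0, 1.467], TCP at [0.237, -0.578, 0.234] pointing down, gripper open.
Joint ranges: [-3.12, 3.12], [-0.85, 1.88], [-1.08, 1.24], [-1.95, 2.15], [-1.57, 1.53], [-3.14, 3.14]. Speed limits (rad/s): [2.57, 2.57, 3.14, 3.14, 3.14, 3.14].

### API

Orientations are given as a 3x3 rotation matrix whose columns are the frame's x, y, z axes.
In Python, from rig import readout, eyes, r gives the robot as it stands.
- The arm moves only by the tool carry_out, never from a script. Its argument "steps" is a list of rows, each a list of 7 numbers: the shift along the tool's x, y, z in mm, then the turn, a rotation vector about the tool's x, y, z in rad, then the closure, from 0 (fully open) to 1 (shut). In form: [[tx, ty, tz, wx, wy, wz, fingers], ...]. A call has 1 to 5 rows; each row shifts and turns the commanded pose from where the row before left it, along the tool's axes as they then stand; what a row does not reach is not made up. A row lasts 1/12 s, in which the tool goes at most 41.7 mm and 7.16 degrees, less where a joint would pass 70% of its speed; a pose out of reach is approached as far as the arm can. A call is refused whole if a number of a shift passes 41.7 or a number of a turn 0.125, either way. A call with a gripper value outside its range is refused whole. The fingers move at their own pace and stop on an object; "force" is the grip in N (left out, the last holds). Time passes only in rows, so rows that do not move let the fingers close. It gives the time, the measured TCP pose, the force and the opening at its end, in the units of the state.
- readout.read_state(): the state, without advancing time (a new reading comes with each control period).
- eyes.read_camera(name): name is "scene" or "top" or "wrist"; returns (picture, depth): 384x512x3 uint8, blue, green, red; 384x512 float32, m along the optical axis (not along the pixel's ray), 0 where there is no reading.
- eyes.get_calibration(name): a dict with "mtx" (3x3 intrinsics, pixels), "extrinsics" (4x4, takes a point from world to camera coordinates). Camera axes: x right, y down, z forward; pixel columns grow to the right and rows downward; lengths in m; the calibration is good to about 2 mm. A picture is of the moment at which its call begins: read the wrist's pose just before it. get_calibration takes no time and is no camera call; for the wrist camera it gives the pose at the moment of the call.
- r.finish_job(): hands the job in, once; it reports no verdict.
The state is a dict: "time_s": time; "joint_positions": joint angles; "joint_velocities": joint speeds; "tau": joint torques, N m; "eef_pos": TCP position; "ee_rot": TCP orientation; "wrist_force": force on the tool from outside, world axes, zero at the start; "moment": the same for the moment, N m; "finger_gap": finger opening in m.
Only numpy, scipy, OpenCV 4.12 (cv2) and the standard library are available. Lean on these libraries where they do the work, as an engineer would, in place of code of your own. Each camera call takes 0.05 s, during which the arm holds its last target.

## Working session

There is one attempt and no reset: what is moved stays moved. The work goes in short steps, Python scripts to look and compute and a tool call to move; the robot and the scene stay as the last step left them, time stands still between calls to the robot, and variables do not carry over. Pictures are saved under pics/ and viewed, and the job is handed in when it is done.

Besides the shell and the picture viewer there is one more tool, called after "Emit:" as a command line: name --pt "numbers of a row" for each row, then --argument value for the rest. carry_out: Moves the arm, as the interface text tells. Its arguments: {"type":"object","properties":{"steps":{"type":"array","items":{"type":"array","items":{"type":"number"}}},"force":{"type":"number"}},"required":["steps"]}

```bash
ls; mkdir -p pics
python3 - <<'E'
from rig import readout, eyes, r
import cv2,numpy as np
s=readout.read_state()
for k in s: print(k,np.round(s[k],3).tolist())
print(r.tips_ahead)
for n in("top","scene","wrist"):
    p,d=eyes.read_camera(n); cv2.imwrite(f"pics/{n}0.png",p); np.save(f"pics/{n}0.npy",d)
    c=eyes.get_calibration(n); print(n,np.round(c["mtx"],1).tolist(),np.round(c["extrinsics"],3).tolist())
E
```

```text
pics
time_s 0.0
joint_positions [-1.284, 0.277, -0.028, 1.268, 0.0, 1.467]
joint_velocities [0.0, -0.001, -0.001, 0.001, 0.001, 0.0]
tau [0.0, -44.55, 29.521, 0.016, -0.0, 0.0]
eef_pos [0.237, -0.577, 0.233]
ee_rot [[0.925, 0.38, -0.001], [0.38, -0.925, 0.002], [0.0, -0.002, -1.0]]
wrist_force [-0.513, -0.141, 1.145]
moment [-0.007, -0.021, 0.035]
finger_gap 0.085
0.025
top [[384.4, 0.0, 251.0], [0.0, 384.4, 189.5], [0.0, 0.0, 1.0]] [[0.012, -1.0, -0.015, 0.007], [-0.992, -0.01, -0.126, 0.582], [0.126, 0.016, -0.992, 0.946], [0.0, 0.0, 0.0, 1.0]]
scene [[363.3, 0.0, 253.8], [0.0, 363.3, 200.3], [0.0, 0.0, 1.0]] [[0.568, 0.823, -0.003, -0.348], [0.621, -0.431, -0.655, -0.31], [-0.54, 0.371, -0.756, 1.312], [0.0, 0.0, 0.0, 1.0]]
wrist [[276.1, 0.0, 256.6], [0.0, 276.1, 190.0], [0.0, 0.0, 1.0]] [[0.379, -0.925, -0.002, -0.624], [-0.886, -0.363, 0.289, -0.037], [-0.268, -0.108, -0.957, 0.379], [0.0, 0.0, 0.0, 1.0]]
```

View pics/top0.png

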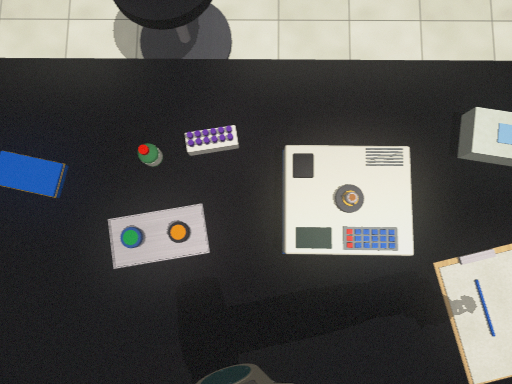

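View pics/scene0.png

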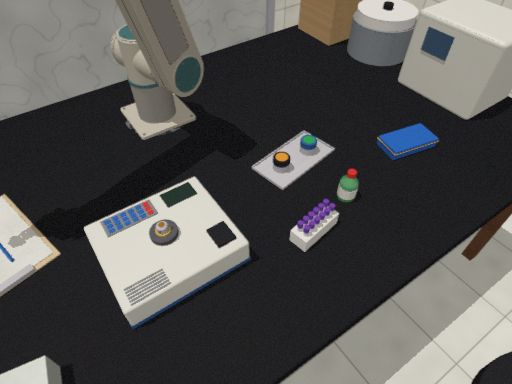

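View pics/wrist0.png

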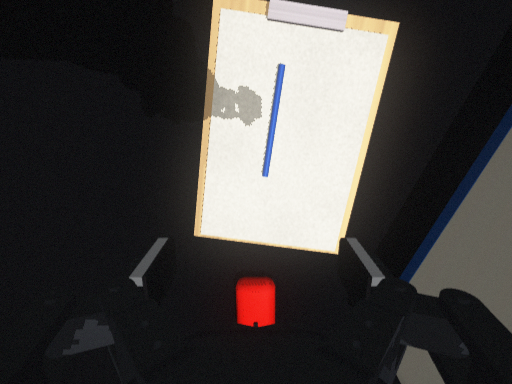

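The top view shows the target cell (green) at about (132,237), the spare (amber) at (178,232) and the port at (349,198). The rack is at (211,139) and the bottle at (149,154).

```bash
cat > h.py <<'E'
from rig import readout, eyes, r
import cv2,numpy as np
def ray(c,uv):
    K=np.array(c["mtx"]);T=np.array(c["extrinsics"]);R=T[:3,:3];o=-R.T@T[:3,3]
    d=R.T@np.linalg.solve(K,np.array([uv[0],uv[1],1.]));return o,d
def onz(c,uv,z):
    o,d=ray(c,uv);return o+d*(z-o[2])/d[2]
def proj(c,p):
    T=np.array(c["extrinsics"]);q=np.array(c["mtx"])@(T[:3,:3]@np.array(p)+T[:3,3]);return q[:2]/q[2]
def blobs(img,lo,hi,mina=15):
    h=cv2.cvtColor(img,cv2.COLOR_BGR2HSV);m=cv2.inRange(h,lo,hi)
    n,l,st,ce=cv2.connectedComponentsWithStats(m)
    return [(ce[i].round(2).tolist(),st[i].tolist()) for i in range(1,n) if st[i][4]>=mina],m
E
python3 - <<'E'
from h import *
for n in("top","scene"):
    p=cv2.imread(f"pics/{n}0.png");c=eyes.get_calibration(n)
    for nm,lo,hi,z in (("green",(45,120,60),(85,255,255),.047),("amber",(10,150,120),(22,255,255),.047),("brass",(10,60,60),(30,255,255),.1),("purple",(130,80,50),(155,255,255),.076),("red",(0,200,100),(5,255,255),.1)):
        b,m=blobs(p,lo,hi)
        for ce,st in b: print(n,nm,ce,st,onz(c,ce,z).round(4).tolist())
    # deck
    x0,y0=(349,198) if n=="top" else (163,231)
    crop=p[y0-28:y0+28,x0-28:x0+28];cv2.imwrite(f"pics/{n}port.png",cv2.resize(crop,None,fx=10,fy=10,interpolation=cv2.INTER_CUBIC))
    x0,y0=(155,235) if n=="top" else (295,152)
    crop=p[y0-28:y0+28,x0-40:x0+40];cv2.imwrite(f"pics/{n}tray.png",cv2.resize(crop,None,fx=10,fy=10,interpolation=cv2.INTER_CUBIC))
E
```

```text
top green [130.0, 237.0] [123, 230, 15, 15, 177] [0.458, 0.3152, 0.047]
top amber [177.66, 231.71] [170, 224, 16, 16, 190] [0.4726, 0.196, 0.047]
top brass [346.55, 197.87] [342, 190, 13, 16, 69] [0.5566, -0.2145, 0.1]
top brass [351.87, 196.87] [349, 194, 7, 7, 39] [0.5591, -0.2272, 0.1]
top brass [177.63, 231.62] [170, 224, 17, 16, 212] [0.472, 0.1852, 0.1]
top brass [502.57, 247.96] [491, 243, 21, 11, 120] [0.4433, -0.5737, 0.1]
top brass [451.62, 311.1] [433, 257, 40, 127, 744] [0.2992, -0.4485, 0.1]
top brass [495.29, 379.51] [477, 375, 35, 9, 78] [0.1527, -0.5373, 0.1]
top purple [229.11, 132.0] [226, 125, 7, 15, 64] [0.722, 0.0699, 0.076]
top purple [221.19, 133.28] [218, 127, 7, 14, 64] [0.7185, 0.0896, 0.076]
top purple [205.58, 135.74] [202, 129, 8, 15, 66] [0.7119, 0.1286, 0.076]
top purple [212.82, 130.82] [210, 128, 6, 7, 33] [0.7247, 0.1108, 0.076]
top purple [189.96, 138.1] [187, 131, 7, 15, 68] [0.7055, 0.1677, 0.076]
top purple [197.29, 133.0] [195, 130, 6, 7, 35] [0.7188, 0.1497, 0.076]
top purple [214.03, 138.72] [211, 136, 7, 7, 32] [0.7044, 0.1073, 0.076]
top pur
[... 321 characters left out ...]
5, 5, 17] [0.4998, -0.2102, 0.047]
scene brass [327.09, 18.93] [298, 0, 64, 46, 2144] [-0.0804, 0.8717, 0.1]
scene brass [386.18, 146.18] [377, 136, 22, 19, 34] [0.6545, 0.4333, 0.1]
scene brass [281.42, 156.43] [275, 152, 14, 10, 114] [0.5173, 0.1597, 0.1]
scene brass [35.27, 235.63] [1, 193, 60, 82, 527] [0.4076, -0.4733, 0.1]
scene brass [486.07, 233.53] [462, 204, 50, 56, 667] [0.9976, 0.3881, 0.1]
scene brass [161.1, 224.13] [158, 222, 7, 6, 31] [0.5432, -0.2194, 0.1]
scene brass [163.28, 232.21] [155, 226, 17, 11, 82] [0.5677, -0.2253, 0.1]
scene purple [315.88, 214.58] [297, 198, 39, 35, 528] [0.7175, 0.1166, 0.076]
scene red [351.51, 173.79] [348, 170, 9, 8, 43] [0.6787, 0.2717, 0.1]
```

View pics/topport.png

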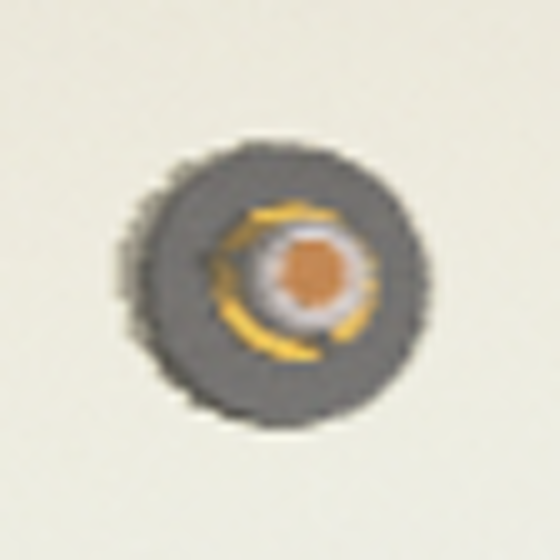

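View pics/sceneport.png

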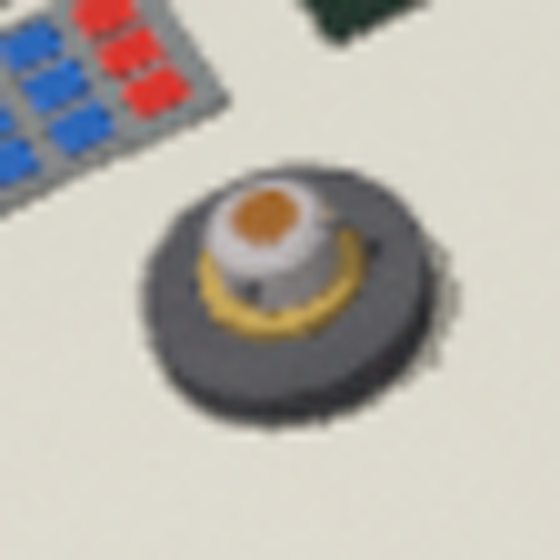

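View pics/toptray.png

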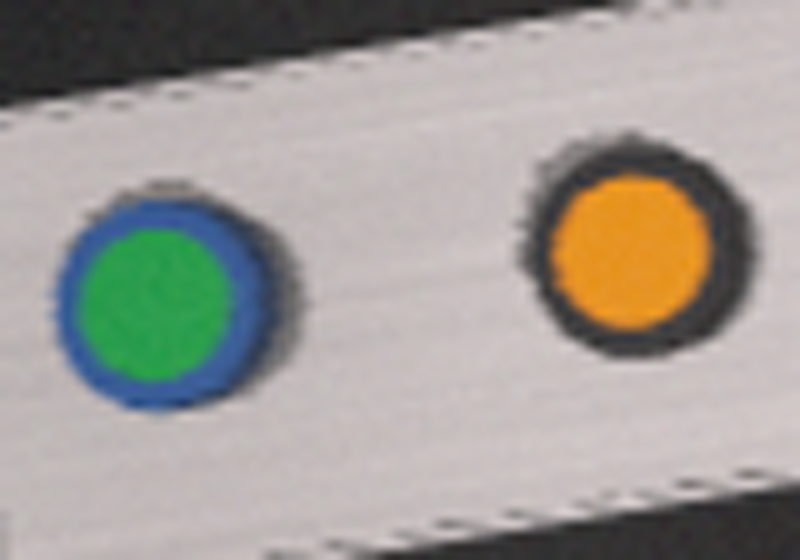

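Emit:
carry_out --pt "0 0 0 0 0 -0.12 0" --pt "0 0 0 0 0 -0.12 0" --pt "0 0 0 0 0 -0.12 0" --pt "0 0 0 0 0 -0.12 0" --pt "0 0 0 0 0 -0.12 0" --force 25

```text
time_s: 0.57
eef_pos: [0.2374, -0.5778, 0.2332]
ee_rot: [[0.544, 0.839, -0.0], [0.839, -0.544, 0.001], [0.001, -0.001, -1.0]]
wrist_force: [-0.0, -0.2, -0.1]
finger_gap: 0.0854
```

Emit:
carry_out --pt "0 0 0 0 0 -0.12 0" --pt "0 0 0 0 0 -0.12 0" --pt "0 0 0 0 0 -0.12 0" --pt "0 0 0 0 0 -0.04 0" --pt "0 0 0 0 0 0 0"

```text
time_s: 0.98
eef_pos: [0.2374, -0.5778, 0.2332]
ee_rot: [[0.179, 0.984, -0.0], [0.984, -0.179, 0.001], [0.001, -0.0, -1.0]]
wrist_force: [0.3, -0.2, 0.1]
finger_gap: 0.0851
```

Run:
```python
from h import *
s=readout.read_state()
p=np.array(s["eef_pos"]);R=np.array(s["ee_rot"]);print(s["time_s"],p,R.round(3).tolist(),np.round(s["joint_positions"],2))
c=eyes.get_calibration("wrist");T=np.array(c["extrinsics"]);o=-T[:3,:3].T@T[:3,3]
print("cam in tool",R.T@(o-p),"axis",R.T@T[2,:3])
print("to port (tool mm)",R.T@(np.array([.558,-.225,.233])-p)*1e3)
print("to cell",R.T@(np.array([.458,.316,.044])-p)*1e3)
c=eyes.get_calibration("top");print(onz(c,(352,197),.1175),onz(c,(349.2,198.5),.095))
c=eyes.get_calibration("scene");print(onz(c,(163.3-.3-1.5,224.5),.1175))
```

```text
0.9833 [ 0.23740693 -0.57780676  0.23322171] [[0.179, 0.984, -0.0], [0.984, -0.179, 0.001], [0.001, -0.0, -1.0]] [-1.28  0.28 -0.03  1.27 -0.    0.47]
cam in tool [ 0.07350968 -0.00055556 -0.13977967] axis [-2.89182192e-01 -6.86545343e-04  9.57273831e-01]
to port (tool mm) [404.6100787  252.07748085   0.45113845]
to cell [918.72451768  56.69973891 189.96599694]
[ 0.5568678  -0.22313911  0.1175    ] [ 0.55567692 -0.22196446  0.095     ]
[ 0.55882194 -0.22196164  0.1175    ]
```

Emit:
carry_out --pt "33 21 0 0 0 0 0" --pt "33 21 0 0 0 0 0" --pt "33 21 0 0 0 0 0" --pt "33 21 0 0 0 0 0" --pt "33 21 0 0 0 0 0"

```text
time_s: 1.4
eef_pos: [0.3712, -0.4332, 0.2335]
ee_rot: [[0.182, 0.983, -0.0], [0.983, -0.182, 0.0], [0.0, -0.0, -1.0]]
wrist_force: [0.2, -0.6, 1.0]
finger_gap: 0.0852
```

Emit:
carry_out --pt "33 21 0 0 0 0 0" --pt "33 21 0 0 0 0 0" --pt "33 21 0 0 0 0 0" --pt "33 21 0 0 0 0 0" --pt "33 21 0 0 0 0 0"

```text
time_s: 1.82
eef_pos: [0.5044, -0.2896, 0.2336]
ee_rot: [[0.182, 0.983, -0.0], [0.983, -0.182, 0.0], [0.0, -0.0, -1.0]]
wrist_force: [0.6, -0.3, -0.9]
finger_gap: 0.0855
```

Emit:
carry_out --pt "33 21 0 0 0 0 0" --pt "15 21 0 0 0 0 0" --pt "0 0 0 0 0 0 0"

```text
time_s: 2.07
eef_pos: [0.5571, -0.2488, 0.2335]
ee_rot: [[0.176, 0.984, 0.002], [0.984, -0.176, 0.001], [0.001, 0.002, -1.0]]
wrist_force: [-0.3, 0.6, 0.3]
finger_gap: 0.0858
```

Run:
```python
from h import *
s=readout.read_state();print(s["time_s"],s["eef_pos"],s["joint_velocities"])
c=eyes.get_calibration("wrist")
p,d=eyes.read_camera("wrist");cv2.imwrite("pics/w1.png",p);np.save("pics/w1.npy",d);np.savez("pics/w1c.npz",mtx=c["mtx"],extrinsics=c["extrinsics"])
```

```text
2.0667 [ 0.55707421 -0.24878935  0.23346477] [-0.06086848 -0.02370023 -0.03482727  0.02827511 -0.05261616 -0.04585638]
```

View pics/w1.png

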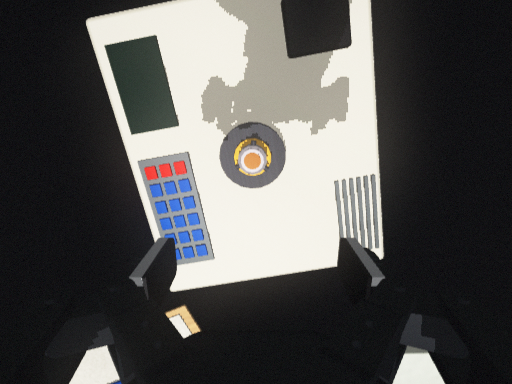

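Run:
```python
from h import *
p=cv2.imread("pics/w1.png");c=np.load("pics/w1c.npz")
b,m=blobs(p,(5,120,120),(20,255,255))
for ce,st in b:
    if 230<ce[0]<280 and 130<ce[1]<180: print(ce,st,onz(c,ce,.1175))
g=cv2.cvtColor(p,cv2.COLOR_BGR2GRAY);m=((g<100)).astype(np.uint8)*255
m[:110]=0;m[200:]=0;m[:,:210]=0;m[:,295:]=0
cs,_=cv2.findContours(m,cv2.RETR_EXTERNAL,cv2.CHAIN_APPROX_NONE);k=max(cs,key=cv2.contourArea)
e=cv2.fitEllipse(k);print(e,onz(c,e[0],.095))
cr=p[115:195,212:292];cv2.imwrite("pics/w1c.png",cv2.resize(cr,None,fx=7,fy=7,interpolation=cv2.INTER_CUBIC))
```

```text
[254.56, 143.68] [240, 138, 28, 19, 126] [ 0.56202279 -0.20807169  0.1175    ]
[251.81, 160.43] [244, 153, 16, 16, 198] [ 0.55668777 -0.2229681   0.1175    ]
((256.4774169921875, 128.91607666015625), (11.278560638427734, 36.61627197265625), 99.57149505615234) [ 0.56585524 -0.19694374  0.095     ]
```

View pics/w1c.png

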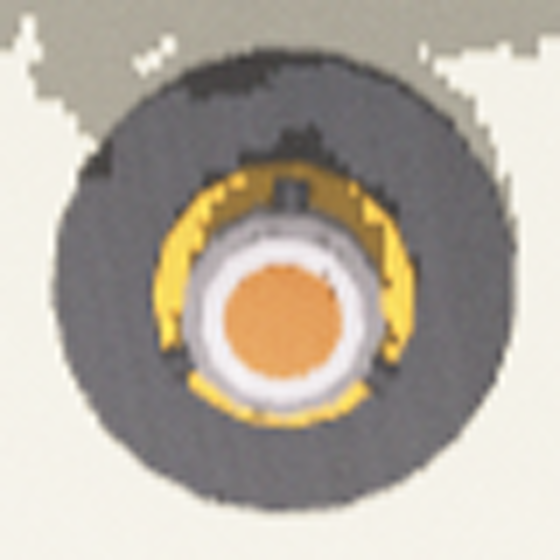

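Emit:
carry_out --pt "35.8 -13.2 0 0 0 0 0" --pt "35.8 -13.2 0 0 0 0 0" --pt "35.8 -13.2 0 0 0 0 0" --pt "35.8 -13.2 0 0 0 0 0" --pt "35.8 -13.2 0 0 0 0 0"

```text
time_s: 2.53
eef_pos: [0.5192, -0.0633, 0.2335]
ee_rot: [[0.183, 0.983, -0.001], [0.983, -0.183, -0.0], [-0.0, -0.001, -1.0]]
wrist_force: [0.5, 1.3, 1.0]
finger_gap: 0.0852
```

Emit:
carry_out --pt "35.8 -13.2 0 0 0 0 0" --pt "35.8 -13.2 0 0 0 0 0" --pt "35.8 -13.2 0 0 0 0 0" --pt "35.8 -13.2 0 0 0 0 0" --pt "35.8 -13.2 0 0 0 0 0"

```text
time_s: 2.95
eef_pos: [0.4869, 0.1246, 0.2337]
ee_rot: [[0.183, 0.983, -0.0], [0.983, -0.183, -0.001], [-0.001, -0.0, -1.0]]
wrist_force: [1.2, 0.8, -0.6]
finger_gap: 0.0854
```

Emit:
carry_out --pt "35.8 -13.2 15 0 0 0 0" --pt "35.8 -13.2 15 0 0 0 0" --pt "35.8 -13.2 15 0 0 0 0" --pt "35.8 -13.2 15 0 0 0 0" --pt "20 -13.2 15 0 0 0 0"

```text
time_s: 3.37
eef_pos: [0.4526, 0.2987, 0.1583]
ee_rot: [[0.181, 0.984, 0.001], [0.984, -0.181, 0.001], [0.001, 0.001, -1.0]]
wrist_force: [-0.2, -0.1, 0.7]
finger_gap: 0.0852
```

Emit:
carry_out --pt "0 0 0 0 0 0 0" --pt "0 0 0 0 0 0 0"

```text
time_s: 3.53
eef_pos: [0.451, 0.296, 0.1573]
ee_rot: [[0.179, 0.984, -0.003], [0.984, -0.179, -0.002], [-0.003, -0.002, -1.0]]
wrist_force: [0.3, -0.6, -0.3]
finger_gap: 0.0853
```

Run:
```python
from h import *
s=readout.read_state();print(s["time_s"],s["eef_pos"],np.round(s["joint_velocities"],3),np.round(s["joint_positions"],2))
c=eyes.get_calibration("wrist")
p,d=eyes.read_camera("wrist");cv2.imwrite("pics/w2.png",p)
b,m=blobs(p,(45,120,60),(85,255,255),100)
R=np.array(s["ee_rot"]);P=np.array(s["eef_pos"]);print(R.round(4).tolist())
for ce,st in b: 
    q=onz(c,ce,.047);print(ce,st,q,R.T@(q-P)*1e3)
```

```text
3.5333 [0.45102093 0.29603201 0.15734157] [-0.035 -0.022  0.026  0.002 -0.004 -0.002] [ 0.46  0.18 -0.31  1.08 -0.    2.21]
[[0.1794, 0.9838, -0.0028], [0.9838, -0.1794, -0.0022], [-0.0027, -0.0023, -1.0]]
[496.0, 167.97] [471, 137, 41, 59, 1640] [0.67054699 0.27518264 0.047     ] [ 19.18032953 219.96207744 109.77452821]
[260.14, 166.44] [240, 147, 41, 40, 1304] [0.45695855 0.31571209 0.047     ] [ 20.72532088   2.56839335 110.28003709]
```

View pics/w2.png

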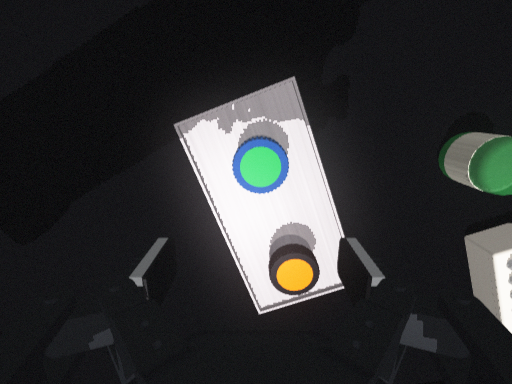

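Emit:
carry_out --pt "10 1.4 15 0 0 0 0" --pt "10.4 1.4 20 0 0 0 0.0" --pt "0 0 20 0 0 0 0.0" --pt "0 0 15 0 0 0 0.0" --pt "0 0 0 0 0 0 0"

```text
time_s: 4.0
eef_pos: [0.4578, 0.3135, 0.0865]
ee_rot: [[0.183, 0.983, -0.004], [0.983, -0.183, -0.003], [-0.003, -0.003, -1.0]]
wrist_force: [0.0, -0.8, -0.6]
finger_gap: 0.0858
```

Emit:
carry_out --pt "0 0 0 0 0 0 0" --pt "0 0 0 0 0 0 0"

```text
time_s: 4.17
eef_pos: [0.4604, 0.3157, 0.0902]
ee_rot: [[0.182, 0.983, 0.002], [0.983, -0.182, 0.001], [0.001, 0.002, -1.0]]
wrist_force: [1.1, -0.4, -0.2]
finger_gap: 0.0851
```

Run:
```python
from h import *
s=readout.read_state();print(s["time_s"],s["eef_pos"],np.round(s["joint_velocities"],3),r.tips_ahead)
c=eyes.get_calibration("wrist")
p,d=eyes.read_camera("wrist");cv2.imwrite("pics/w3.png",p)
b,m=blobs(p,(45,120,60),(85,255,255),100)
R=np.array(s["ee_rot"]);P=np.array(s["eef_pos"]);print(R.round(4).tolist())
for ce,st in b: 
    q=onz(c,ce,.047);print(ce,st,q,R.T@(q-P)*1e3)
```

```text
4.1667 [0.4603842  0.31565784 0.0901996 ] [ 0.009 -0.008  0.012 -0.005  0.002  0.001] 0.025
[[0.182, 0.9833, 0.0021], [0.9833, -0.182, 0.0009], [0.0012, 0.0019, -1.0]]
[487.37, 187.84] [475, 166, 37, 53, 359] [0.62033605 0.3060137  0.047     ] [ 19.56937051 158.95521469  43.52112575]
[252.75, 215.15] [227, 191, 53, 50, 2080] [0.45702426 0.31589379 0.047     ] [-0.43248003 -3.42758394 43.19276519]
```

View pics/w3.png

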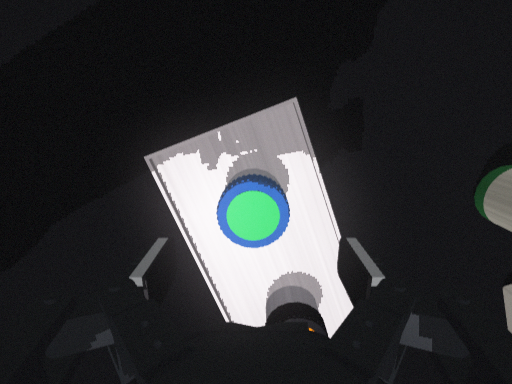

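Emit:
carry_out --pt "-0.2 -1.5 9 0 0 0 0" --pt "-0.2 -1.5 12 0 0 0 0.0" --pt "0 0 12 0 0 0 0.0" --pt "0 0 8 0 0 0 0.0" --pt "0 0 4 0 0 0 0"

```text
time_s: 4.63
eef_pos: [0.4549, 0.3159, 0.0422]
ee_rot: [[0.18, 0.984, -0.002], [0.984, -0.18, -0.001], [-0.001, -0.002, -1.0]]
wrist_force: [-0.4, -0.7, 0.0]
finger_gap: 0.0852
```

Emit:
carry_out --pt "0 0 0 0 0 0 0" --pt "0 0 0 0 0 0 0" --pt "0 0 0 0 0 0 0"

```text
time_s: 4.88
eef_pos: [0.4564, 0.3167, 0.0441]
ee_rot: [[0.18, 0.984, 0.001], [0.984, -0.18, 0.0], [0.001, 0.001, -1.0]]
wrist_force: [0.2, -0.5, -0.1]
finger_gap: 0.0858
```

Run:
```python
from h import *
s=readout.read_state();print(s["time_s"],s["eef_pos"],np.round(s["joint_velocities"],3),np.round(s["ee_rot"],4).tolist())
c=eyes.get_calibration("wrist")
p,d=eyes.read_camera("wrist");cv2.imwrite("pics/w4.png",p)
b,m=blobs(p,(45,120,60),(85,255,255),800)
R=np.array(s["ee_rot"]);P=np.array(s["eef_pos"])
for ce,st in b: 
    q=onz(c,ce,.047);print(ce,st,q,R.T@(q-P)*1e3)
```

```text
4.8833 [0.45635206 0.31666337 0.04410338] [ 0.001 -0.003  0.004  0.002 -0.002  0.001] [[0.1799, 0.9837, 0.0007], [0.9837, -0.1799, 0.0004], [0.0005, 0.0007, -1.0]]
[259.33, 246.59] [225, 216, 69, 62, 3350] [0.45708139 0.31605715 0.047     ] [-0.46356855  0.82840047 -2.89632184]
```

View pics/w4.png

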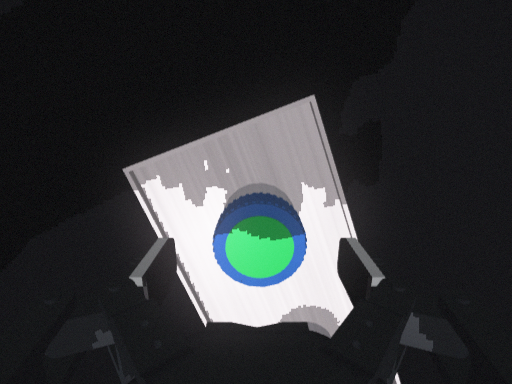

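Emit:
carry_out --pt "-0.4 0.8 0 0 0 0 0.2" --pt "0 0 0 0 0 0 0.3" --pt "0 0 0 0 0 0 0.36" --pt "0 0 0 0 0 0 0.42" --pt "0 0 0 0 0 0 0.5" --force 30

```text
time_s: 5.35
eef_pos: [0.457, 0.3159, 0.0445]
ee_rot: [[0.18, 0.984, 0.001], [0.984, -0.18, 0.0], [0.0, 0.001, -1.0]]
wrist_force: [-0.7, -1.0, 5.6]
finger_gap: 0.0493
```

Emit:
carry_out --pt "0 0 0 0 0 0 0.6" --pt "0 0 0 0 0 0 0.7" --pt "0 0 0 0 0 0 0.8" --pt "0 0 0 0 0 0 0.8"

```text
time_s: 5.68
eef_pos: [0.457, 0.316, 0.0445]
ee_rot: [[0.18, 0.984, 0.001], [0.984, -0.18, 0.0], [0.0, 0.001, -1.0]]
wrist_force: [0.0, -0.7, 5.2]
finger_gap: 0.0487
```

Run:
```python
from h import *
s=readout.read_state()
for k in ("time_s","eef_pos","wrist_force","moment","finger_gap"):print(k,np.round(s[k],4))
c=eyes.get_calibration("wrist")
p,d=eyes.read_camera("wrist");cv2.imwrite("pics/w5.png",p)
b,m=blobs(p,(45,120,60),(85,255,255),800)
R=np.array(s["ee_rot"]);P=np.array(s["eef_pos"])
for ce,st in b: 
    q=onz(c,ce,.047);print(ce,st,q,R.T@(q-P)*1e3)
```

```text
time_s 5.6833
eef_pos [0.457  0.316  0.0445]
wrist_force [ 0.05   -0.7198  5.1988]
moment [-0.2305  0.2589  0.0156]
finger_gap 0.0487
[256.55, 245.31] [223, 215, 68, 62, 3343] [0.45631698 0.31619086 0.047     ] [ 0.08933284 -0.69091939 -2.47141757]
```

View pics/w5.png

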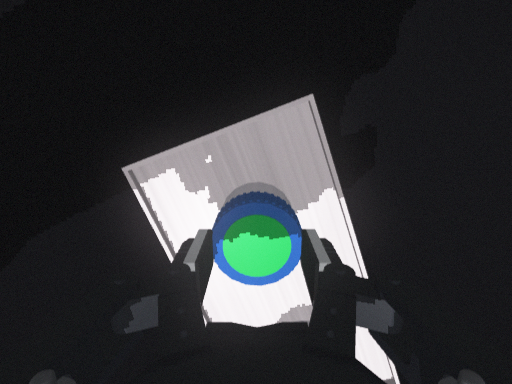

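Emit:
carry_out --pt "0 0 -4 0 0 0 0.8" --pt "0 0 -10 0 0 0 0.8" --pt "0 0 -16 0 0 0 0.8" --pt "0 0 -20 0 0 0 0.8" --pt "0 0 -22 0 0 0 0.8"

```text
time_s: 6.15
eef_pos: [0.4555, 0.3153, 0.1158]
ee_rot: [[0.18, 0.984, -0.002], [0.984, -0.18, -0.001], [-0.001, -0.002, -1.0]]
wrist_force: [1.5, 0.8, -1.3]
finger_gap: 0.0491
```

Emit:
carry_out --pt "-4 1.5 -22 0 0 0 0.8" --pt "-12 4.5 -22 0 0 0 0.8" --pt "-18 7 -22 0 0 0 0.8" --pt "-24 9 -18 0 0 0 0.8" --pt "-28 11 -14 0 0 0 0.8"

```text
time_s: 6.57
eef_pos: [0.474, 0.2254, 0.2161]
ee_rot: [[0.178, 0.984, 0.002], [0.984, -0.178, 0.001], [0.002, 0.002, -1.0]]
wrist_force: [0.3, -0.3, -1.4]
finger_gap: 0.0491
```

Run:
```python
from h import *
s=readout.read_state()
for k in ("time_s","eef_pos","wrist_force","moment","finger_gap"):print(k,np.round(s[k],4))
P=np.array(s["eef_pos"]);R=np.array(s["ee_rot"]);print(R.T@(np.array([.5568,-.223,.215])-P)*1e3)
```

```text
time_s 6.5667
eef_pos [0.474  0.2254 0.2161]
wrist_force [ 0.2553 -0.2586 -1.3959]
moment [-0.0163 -0.0956 -0.0307]
finger_gap 0.0491
[-426.51081612  161.28811215    0.73926389]
```

Emit:
carry_out --pt "-31 12 0 0 0 0 0.8" --pt "-32 12 0 0 0 0 0.8" --pt "-32 12 0 0 0 0 0.8" --pt "-32 12 0 0 0 0 0.8" --pt "-32 12 0 0 0 0 0.8"

```text
time_s: 6.98
eef_pos: [0.5037, 0.0566, 0.2142]
ee_rot: [[0.18, 0.984, 0.0], [0.984, -0.18, 0.0], [0.0, 0.0, -1.0]]
wrist_force: [1.1, -0.4, -0.7]
finger_gap: 0.0488
```

Emit:
carry_out --pt "-32 12 0 0 0 0 0.8" --pt "-32 12 0 0 0 0 0.8" --pt "-32 12 0 0 0 0 0.8" --pt "-32 12 0 0 0 0 0.8" --pt "-30 12 0 0 0 0 0.8"

```text
time_s: 7.4
eef_pos: [0.5342, -0.1099, 0.2141]
ee_rot: [[0.181, 0.984, 0.0], [0.984, -0.181, 0.0], [0.0, -0.0, -1.0]]
wrist_force: [1.0, 0.7, -0.4]
finger_gap: 0.0489
```

Emit:
carry_out --pt "-25 11 0 0 0 0 0.8" --pt "-20 10 0 0 0 0 0.8" --pt "-12 6 0 0 0 0 0.8" --pt "0 0 0 0 0 0 0.8" --pt "0 0 0 0 0 0 0.8"

```text
time_s: 7.82
eef_pos: [0.5505, -0.1689, 0.2136]
ee_rot: [[0.181, 0.984, -0.001], [0.984, -0.181, 0.001], [0.001, -0.001, -1.0]]
wrist_force: [0.3, 0.3, -1.5]
finger_gap: 0.0493
```

Emit:
carry_out --pt "0 0 0 0 0 0 0.8" --pt "0 0 0 0 0 0 0.8" --pt "0 0 0 0 0 0 0.8"

```text
time_s: 8.07
eef_pos: [0.5505, -0.1677, 0.2137]
ee_rot: [[0.178, 0.984, -0.0], [0.984, -0.178, 0.0], [0.0, -0.0, -1.0]]
wrist_force: [-0.7, -0.5, -1.8]
finger_gap: 0.0491
```

Run:
```python
from h import *
s=readout.read_state()
for k in ("time_s","eef_pos","wrist_force","moment","finger_gap","joint_velocities","joint_positions"):print(k,np.round(s[k],4))
P=np.array(s["eef_pos"]);R=np.array(s["ee_rot"]);print(R.round(4).tolist(),R.T@(np.array([.5568,-.223,.215])-P)*1e3)
for n in("wrist","top","scene"):
    c=eyes.get_calibration(n);p,d=eyes.read_camera(n);cv2.imwrite(f"pics/{n}6.png",p)
    b,m=blobs(p,(45,120,60),(85,255,255),30)
    for ce,st in b: 
        q=onz(c,ce,P[2]+.0025);print(n,ce,st,q,R.T@(q-P)*1e3)
```

```text
time_s 8.0667
eef_pos [ 0.5505 -0.1677  0.2137]
wrist_force [-0.7156 -0.474  -1.7766]
moment [ 0.0199  0.0215 -0.0727]
finger_gap 0.0491
joint_velocities [-0.0021  0.0019  0.0034 -0.0028 -0.0022  0.0001]
joint_positions [-4.0820e-01  2.0090e-01 -1.6560e-01  1.2049e+00  2.0000e-04  1.3421e+00]
[[0.1785, 0.9839, -0.0004], [0.9839, -0.1785, 0.0004], [0.0003, -0.0005, -1.0]] [-53.25220088  16.06443574  -1.30285936]
wrist [256.57, 245.15] [223, 215, 68, 62, 3341] [ 0.54987124 -0.16742709  0.21622263] [ 0.19188509 -0.67320481 -2.49961237]
scene [168.0, 184.8] [165, 180, 7, 10, 40] [ 0.54770606 -0.18045778  0.21622263] [-13.01601552  -0.47767822  -2.50411138]
```

View pics/wrist6.png

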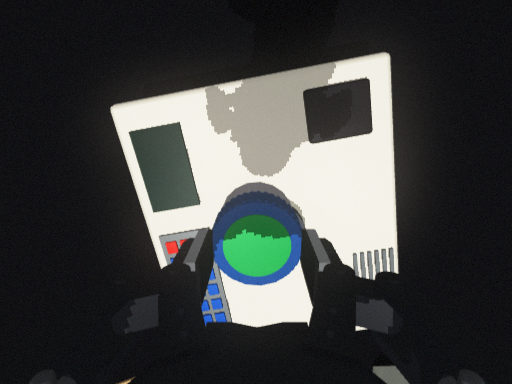

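View pics/scene6.png

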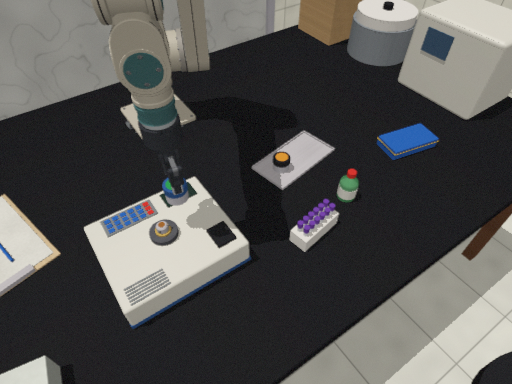

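Emit:
carry_out --pt "-8 2.5 0 0 0 0 0.8" --pt "-15 4.5 0 0 0 0 0.8" --pt "-15 4.5 0 0 0 0 0.8" --pt "-10 3 0 0 0 0 0.8" --pt "-5 1.8 0 0 0 0 0.8"

```text
time_s: 8.63
eef_pos: [0.5577, -0.2269, 0.2137]
ee_rot: [[0.182, 0.983, 0.0], [0.983, -0.182, -0.001], [-0.001, 0.001, -1.0]]
wrist_force: [0.0, 0.2, -0.9]
finger_gap: 0.0485
```

Emit:
carry_out --pt "0 0 8 0 0 0 0.8" --pt "0 0 14 0 0 0 0.8" --pt "0 0 14 0 0 0 0.8" --pt "0 0 9 0 0 0 0.8" --pt "0 0 4 0 0 0 0.8"

```text
time_s: 9.05
eef_pos: [0.5559, -0.2233, 0.1623]
ee_rot: [[0.18, 0.984, -0.003], [0.984, -0.18, 0.002], [0.001, -0.004, -1.0]]
wrist_force: [0.3, 0.3, -1.7]
finger_gap: 0.0486
```

Emit:
carry_out --pt "0 0 0 0 0 0 0.8" --pt "0 0 0 0 0 0 0.8" --pt "0 0 0 0 0 0 0.8"

```text
time_s: 9.3
eef_pos: [0.5579, -0.2243, 0.1655]
ee_rot: [[0.18, 0.984, 0.001], [0.984, -0.18, -0.001], [-0.0, 0.001, -1.0]]
wrist_force: [0.5, -0.5, -0.8]
finger_gap: 0.0491
```

Run:
```python
from h import *
s=readout.read_state()
for k in ("time_s","eef_pos","wrist_force","moment","finger_gap","joint_velocities","joint_positions"):print(k,np.round(s[k],4))
P=np.array(s["eef_pos"]);R=np.array(s["ee_rot"]);print(R.round(4).tolist(),R.T@(np.array([.5571,-.2229,.164])-P)*1e3)
n="scene"
c=eyes.get_calibration(n);p,d=eyes.read_camera(n);cv2.imwrite(f"pics/{n}7.png",p)
cr=p[170:260,110:220];cv2.imwrite("pics/s7c.png",cv2.resize(cr,None,fx=6,fy=6,interpolation=cv2.INTER_CUBIC))
```

```text
time_s 9.3
eef_pos [ 0.5579 -0.2243  0.1655]
wrist_force [ 0.4546 -0.5481 -0.7977]
moment [ 0.0379  0.0367 -0.0104]
finger_gap 0.0491
joint_velocities [-0.0006 -0.0063  0.0046 -0.0028 -0.0007  0.0019]
joint_positions [-0.4897  0.2769 -0.1738  1.1187  0.      1.2619]
[[0.1799, 0.9837, 0.0013], [0.9837, -0.1799, -0.0006], [-0.0004, 0.0014, -1.0]] [ 1.22183807 -1.06454353  1.50421414]
```

View pics/s7c.png

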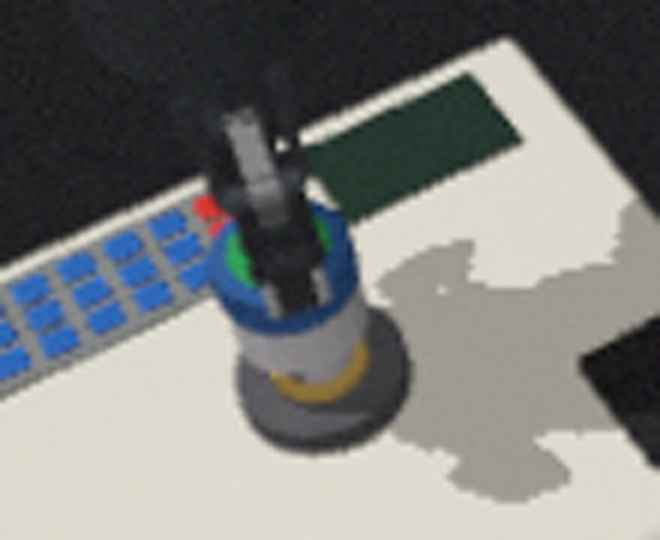

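Emit:
carry_out --pt "0.6 -0.5 1 0 0 0 0.8" --pt "0.6 -0.4 2 0 0 0 0.8" --pt "0 0 2 0 0 0 0.8" --pt "0 0 2 0 0 0 0.8" --pt "0 0 1 0 0 0 0.8"

```text
time_s: 9.77
eef_pos: [0.5565, -0.2226, 0.1563]
ee_rot: [[0.18, 0.984, -0.0], [0.984, -0.18, 0.0], [0.0, -0.0, -1.0]]
wrist_force: [-0.2, 0.7, -1.5]
finger_gap: 0.0489
```

Emit:
carry_out --pt "0 0 1 0 0 0 0.8" --pt "0 0 1 0 0 0 0.8" --pt "0 0 0.5 0 0 0 0.8" --pt "0 0 0.5 0 0 0 0.8" --pt "0 0 0 0 0 0 0.8"

```text
time_s: 10.18
eef_pos: [0.5567, -0.2228, 0.1537]
ee_rot: [[0.18, 0.984, 0.0], [0.984, -0.18, -0.0], [-0.0, 0.0, -1.0]]
wrist_force: [-0.0, 0.2, -1.4]
finger_gap: 0.0489
```

Emit:
carry_out --pt "0 0 0.5 0 0 0 0.8" --pt "0 0 0.5 0 0 0 0.8" --pt "0 0 0 0 0 0 0.8"

```text
time_s: 10.43
eef_pos: [0.5568, -0.2229, 0.1534]
ee_rot: [[0.18, 0.984, 0.0], [0.984, -0.18, -0.0], [-0.0, 0.001, -1.0]]
wrist_force: [-1.3, 0.4, 1.8]
finger_gap: 0.0493
```

Emit:
carry_out --pt "0 0 0.5 0 0 0 0.8" --pt "0 0 0.3 0 0 0 0.8" --pt "0 0 0 0 0 0 0.8"

```text
time_s: 10.68
eef_pos: [0.5569, -0.223, 0.1532]
ee_rot: [[0.18, 0.984, 0.001], [0.984, -0.18, -0.001], [-0.001, 0.001, -1.0]]
wrist_force: [-2.2, 0.3, 6.3]
finger_gap: 0.0491
```

Emit:
carry_out --pt "0 0 0 0 0 -0.05 0.8" --pt "0 0 0 0 0 -0.05 0.8" --pt "0 0 0 0 0 -0.05 0.8" --pt "0 0 0 0 0 -0.05 0.8" --pt "0 0 0 0 0 0 0.8"

```text
time_s: 11.1
eef_pos: [0.5578, -0.2232, 0.1532]
ee_rot: [[-0.02, 1.0, 0.003], [1.0, 0.02, -0.001], [-0.001, 0.003, -1.0]]
wrist_force: [-1.1, 0.3, 5.1]
finger_gap: 0.049
```

Emit:
carry_out --pt "0 0 0 0 0 -0.05 0.8" --pt "0 0 0 0 0 -0.05 0.8" --pt "0 0 0 0 0 -0.05 0.8" --pt "0 0 0 0 0 -0.05 0.8" --pt "0 0 0 0 0 0 0.8"

```text
time_s: 11.52
eef_pos: [0.5577, -0.2233, 0.1532]
ee_rot: [[-0.218, 0.976, 0.003], [0.976, 0.218, -0.001], [-0.002, 0.002, -1.0]]
wrist_force: [-0.9, 0.5, 5.6]
finger_gap: 0.049
```

Emit:
carry_out --pt "0 0 0 0 0 -0.05 0.8" --pt "0 0 0 0 0 -0.05 0.8" --pt "0 0 0 0 0 -0.05 0.8" --pt "0 0 0 0 0 -0.05 0.8" --pt "0 0 0 0 0 0 0.8"

```text
time_s: 11.93
eef_pos: [0.5577, -0.2233, 0.1532]
ee_rot: [[-0.407, 0.913, 0.003], [0.913, 0.407, -0.001], [-0.002, 0.002, -1.0]]
wrist_force: [-0.3, -0.5, 5.7]
finger_gap: 0.049
```

Emit:
carry_out --pt "0 0 0 0 0 -0.05 0.8" --pt "0 0 0 0 0 -0.05 0.8" --pt "0 0 0 0 0 -0.05 0.8" --pt "0 0 0 0 0 -0.05 0.8" --pt "0 0 0 0 0 0 0.8"

```text
time_s: 12.35
eef_pos: [0.5579, -0.2234, 0.1532]
ee_rot: [[-0.581, 0.814, 0.003], [0.814, 0.581, -0.001], [-0.003, 0.001, -1.0]]
wrist_force: [0.3, -1.0, 6.2]
finger_gap: 0.0493
```

Emit:
carry_out --pt "0 0 0 0 0 -0.05 0.8" --pt "0 0 0 0 0 -0.05 0.8" --pt "0 0 0 0 0 -0.05 0.8" --pt "0 0 0 0 0 -0.05 0.8" --pt "0 0 0 0 0 0 0.8"

```text
time_s: 12.77
eef_pos: [0.5579, -0.2234, 0.1533]
ee_rot: [[-0.731, 0.683, 0.003], [0.683, 0.731, -0.001], [-0.003, 0.001, -1.0]]
wrist_force: [-0.5, 0.9, 5.9]
finger_gap: 0.0492
```

Emit:
carry_out --pt "0 0 0 0 0 -0.05 0.8" --pt "0 0 0 0 0 -0.05 0.8" --pt "0 0 0 0 0 -0.05 0.8" --pt "0 0 0 0 0 -0.05 0.8" --pt "0 0 0 0 0 0 0.8"

```text
time_s: 13.18
eef_pos: [0.558, -0.2234, 0.1532]
ee_rot: [[-0.852, 0.524, 0.003], [0.524, 0.852, -0.001], [-0.003, 0.0, -1.0]]
wrist_force: [-0.6, -0.2, 4.9]
finger_gap: 0.0491
```

Emit:
carry_out --pt "0 0 0 0 0 -0.05 0.8" --pt "0 0 0 0 0 -0.05 0.8" --pt "0 0 0 0 0 -0.05 0.8" --pt "0 0 0 0 0 -0.05 0.8" --pt "0 0 0 0 0 0 0.8"

```text
time_s: 13.6
eef_pos: [0.5568, -0.2228, 0.1517]
ee_rot: [[-0.939, 0.345, 0.0], [0.345, 0.939, -0.0], [-0.0, -0.0, -1.0]]
wrist_force: [-0.2, -0.0, -0.7]
finger_gap: 0.0489
```

Emit:
carry_out --pt "0 0 0.7 0 0 0 0.8" --pt "0 0 1 0 0 0 0.8" --pt "0 0 1 0 0 0 0.8" --pt "0 0 1 0 0 0 0.8" --pt "0 0 0 0 0 0 0.8"

```text
time_s: 14.02
eef_pos: [0.5574, -0.223, 0.1489]
ee_rot: [[-0.939, 0.345, 0.002], [0.345, 0.939, -0.001], [-0.002, -0.0, -1.0]]
wrist_force: [-0.1, -0.2, 3.3]
finger_gap: 0.0493
```

Run:
```python
from h import *
s=readout.read_state()
for k in ("time_s","eef_pos","wrist_force","moment","finger_gap","joint_positions"):print(k,np.round(s[k],4))
```

```text
time_s 14.0167
eef_pos [ 0.5574 -0.223   0.1489]
wrist_force [-0.142  -0.1825  3.2684]
moment [ 0.0674 -0.0863  0.2041]
finger_gap 0.0493
joint_positions [-4.8830e-01  2.8810e-01 -1.9630e-01  1.0847e+00  2.0000e-04 -1.3600e-01]
```

Emit:
carry_out --pt "0 0 0 0 0 -0.03 0.8" --pt "0 0 0 0 0 -0.03 0.8" --pt "0 0 0 0 0 0 0.8"

```text
time_s: 14.27
eef_pos: [0.5561, -0.2226, 0.1473]
ee_rot: [[-0.958, 0.288, -0.001], [0.288, 0.958, 0.0], [0.001, 0.0, -1.0]]
wrist_force: [0.4, -0.5, -1.1]
finger_gap: 0.0489
```

Run:
```python
from h import *
s=readout.read_state()
for k in ("time_s","eef_pos","wrist_force","moment","finger_gap","joint_positions"):print(k,np.round(s[k],4))
```

```text
time_s 14.2667
eef_pos [ 0.5561 -0.2226  0.1473]
wrist_force [ 0.4209 -0.5245 -1.0509]
moment [-0.1206 -0.071  -0.0238]
finger_gap 0.0489
joint_positions [-4.8850e-01  2.8920e-01 -1.9830e-01  1.0847e+00 -2.0000e-04 -1.9620e-01]
```

Emit:
carry_out --pt "0 0 1 0 0 -0.03 0.8" --pt "0 0 1 0 0 0 0.8" --pt "0 0 1 0 0 0 0.8" --pt "0 0 1 0 0 0 0.8" --pt "0 0 0 0 0 0 0.8"

```text
time_s: 14.68
eef_pos: [0.5562, -0.2226, 0.1436]
ee_rot: [[-0.966, 0.26, -0.001], [0.26, 0.966, 0.001], [0.001, 0.0, -1.0]]
wrist_force: [0.2, -0.2, -0.9]
finger_gap: 0.0489
```

Run:
```python
from h import *
s=readout.read_state()
for k in ("time_s","eef_pos","wrist_force","moment","finger_gap"):print(k,np.round(s[k],4))
```

```text
time_s 14.6833
eef_pos [ 0.5562 -0.2226  0.1436]
wrist_force [ 0.1921 -0.1602 -0.8649]
moment [-0.0238  0.006  -0.0355]
finger_gap 0.0489
```

Emit:
carry_out --pt "0 0 1 0 0 0 0.8" --pt "0 0 1 0 0 0 0.8" --pt "0 0 1 0 0 0 0.8" --pt "0 0 1 0 0 0 0.8" --pt "0 0 0 0 0 0 0.8"

```text
time_s: 15.1
eef_pos: [0.5568, -0.2228, 0.1407]
ee_rot: [[-0.966, 0.259, 0.0], [0.259, 0.966, -0.0], [-0.0, -0.0, -1.0]]
wrist_force: [-1.8, 0.8, 2.9]
finger_gap: 0.049
```

Emit:
carry_out --pt "0 0 1 0 0 0 0.8" --pt "0 0 1 0 0 0 0.8" --pt "0 0 1 0 0 0 0.8" --pt "0 0 0 0 0 0 0.8"

```text
time_s: 15.43
eef_pos: [0.5568, -0.2228, 0.1374]
ee_rot: [[-0.966, 0.259, 0.0], [0.259, 0.966, -0.0], [-0.0, -0.0, -1.0]]
wrist_force: [-1.3, 0.8, 4.2]
finger_gap: 0.0488
```

Emit:
carry_out --pt "0 0 0.5 0 0 0 0.8" --pt "0 0 0.5 0 0 0 0.8" --pt "0 0 0.3 0 0 0 0.8" --pt "0 0 0 0 0 0 0.8"

```text
time_s: 15.77
eef_pos: [0.5569, -0.2228, 0.1366]
ee_rot: [[-0.966, 0.259, 0.0], [0.259, 0.966, -0.0], [-0.001, -0.0, -1.0]]
wrist_force: [-2.3, 2.2, 6.8]
finger_gap: 0.0491
```

Emit:
carry_out --pt "0 0 0.3 0 0 0 0.8" --pt "0 0 0.3 0 0 0 0.8" --pt "0 0 0 0 0 0 0.8"

```text
time_s: 16.02
eef_pos: [0.5569, -0.2228, 0.1366]
ee_rot: [[-0.966, 0.259, 0.001], [0.259, 0.966, -0.0], [-0.001, -0.0, -1.0]]
wrist_force: [-3.7, 1.6, 9.6]
finger_gap: 0.049
```

Emit:
carry_out --pt "0 0 0 0 0 0 0.8" --pt "0 0 0 0 0 0 0.8" --pt "0 0 0 0 0 0 0.8" --pt "0 0 0 0 0 0 0.8"

```text
time_s: 16.35
eef_pos: [0.5569, -0.2228, 0.1365]
ee_rot: [[-0.966, 0.259, 0.001], [0.259, 0.966, -0.0], [-0.001, -0.0, -1.0]]
wrist_force: [-2.8, 1.1, 9.6]
finger_gap: 0.0488
```

Run:
```python
from h import *
s=readout.read_state()
for k in ("time_s","eef_pos","wrist_force","moment","finger_gap","joint_velocities"):print(k,np.round(s[k],4))
for n in("scene","wrist"):
    p,d=eyes.read_camera(n);cv2.imwrite(f"pics/{n}9.png",p)
    if n=="scene":
        print(proj(eyes.get_calibration(n),(.557,-.223,.095)))
        cr=p[170:260,110:220];cv2.imwrite("pics/s9c.png",cv2.resize(cr,None,fx=7,fy=6.6,interpolation=cv2.INTER_CUBIC))
```

```text
time_s 16.35
eef_pos [ 0.5569 -0.2228  0.1365]
wrist_force [-2.8081  1.0747  9.5903]
moment [0.3931 0.6564 0.0626]
finger_gap 0.0488
joint_velocities [ 0.0006  0.0004  0.0003 -0.0017 -0.0001  0.0016]
[162.61865611 229.96249793]
```

View pics/s9c.png

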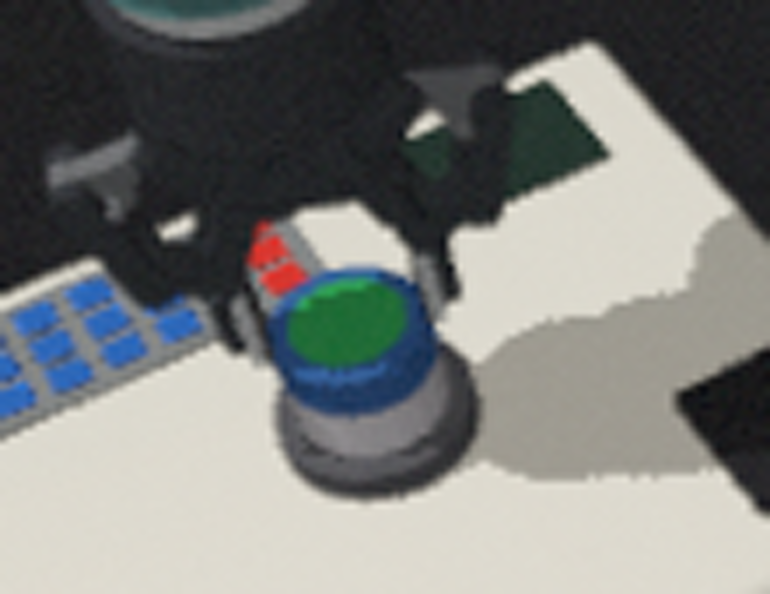

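View pics/wrist9.png

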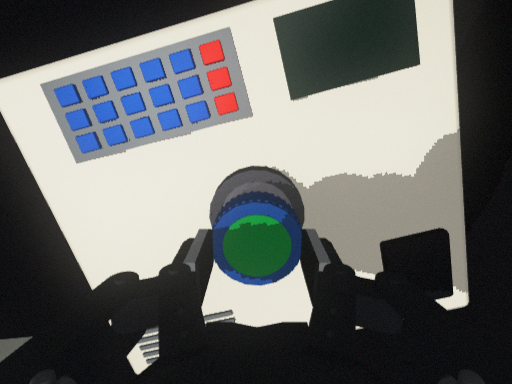

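View pics/scene9.png

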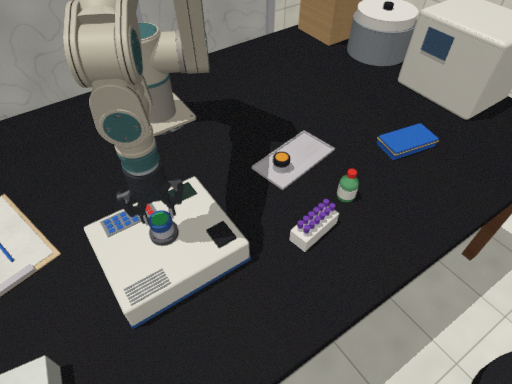

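```bash
python3 -c "
from rig import r
print(r.finish_job())"
```

```text
the job is handed in; nothing more can be done
None
```

I fitted the green-glass, blue-banded cell on the photometer port and handed the job in at about 16.5 s, with the gripper still holding it pushed home.

**What I did:** I gripped the cell at 30 N and lifted it from the tray. I then set it over the spigot, where it stopped on the pins as expected. Pressing with about 7 N, I turned it about 1.4 rad until it dropped into the keyways. It snagged once a few millimetres down at the keyway edge, and another 0.06 rad freed it. Then I pressed it down through the spring.

**Last checks:**
- **Hard stop:** the tool height stayed at 136.5–136.6 mm while the last 0.6 mm of commanded push raised the wrist force from 6.8 to 9.6 N.
- **Travel:** it came down about 16.7 mm from first contact with the pins, against 17 mm expected. The small difference is within measurement noise or a slight slip in the grip.
- **Pictures:** the brass ring is hidden and the skirt sits on the boss. The spare cell, tube rack and bottle look undisturbed.
- **Remaining side load:** about 3 N sideways at the wrist and a bending moment of about 0.8 N m, which I left as they were.

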